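# Line up salvaged capacitors by size

### The arm

A 7-joint arm with a two-finger parallel gripper is mounted at the origin on the work surface. World frame = base frame: x ahead of the robot, y to its left, z up, the work surface at z = 0. Lengths are in m, angles in rad, forces in N, time in s.
With the tool pointing down it reaches from about 0.425 to 1.025 m from the base axis. Payload 9.4 kg.
Tool frame: the origin (TCP) lies on the mounting face of the last link; the fingertips stand 173 mm ahead of it and the grasp point (between the pads) lies 155 mm ahead of it; z points along the fingers, y is the line along which they close (so a half turn about z gives the same grasp; the last joint's range is limited). The gripper opens to 85 mm and grips with 20 to 120 N. Pads are 22 mm wide; open, the fingers measure 114 mm over their backs; the gripper's body (76 mm by 85 mm) begins 54 mm behind the grasp point. The pads swing forward as they close: fully open they stand 13 mm farther back than shut.
Start: joints at [1.232, 0.599, -0.003, 1.599, 0.002, 0.943, -0.08], TCP at [0.188, -0.7, 0.405] pointing down, gripper open.
Joint ranges: [-2.57, 2.57], [-0.35, 1.97], [-1.29, 1.29], [0.11, 2.56], [-1.05, 4.19], [0.11, 1.86], [-2.63, 2.63]. Speed limits (rad/s): [2.22, 2.22, 3.01, 3.01, 3.14, 3.14, 3.14].

### API

Orientations are given as a rotation vector (axis times angle).
In Python, from workcell import r gives the robot as it stands.
- The arm moves only by the tool send_rows, never from a script. Its argument "moves" is a list of rows, each a list of 5 numbers: the shift along the tool's x, y, z in cm, then the turn about the tool's z in rad, then the finger opening in cm, from 0 to 8.54. In form: [[tx, ty, tz, roll, gripper], ...]. A call has 1 to 5 rows; each row shifts and turns the commanded pose from where the row before left it, along the tool's axes as they then stand; what a row does not reach is not made up. A row lasts 1/10 s, in which the tool goes at most 50 mm and 8.59 degrees, less where a joint would pass 70% of its speed; a pose out of reach is approached as far as the arm can. A call with a gripper value outside its range is refused whole. The fingers move at their own pace and stop on an object; "newtons" is the grip in N (left out, the last holds). Time passes only in rows, so rows that do not move let the fingers close. It gives the time, the measured TCP pose, the force, the opening and the grip force at its end, in the units of the state.
- r.sense(): the state, without advancing time (a new reading comes with each control period).
- r.camera(name): name is "side" or "top"; returns a dict with "pixels" (400x640x3 uint8, red, green, blue), "fx", "fy", "cx", "cy" (pixels), "xyz" and "orientation" of the camera in the world. Camera axes: x right, y down, z forward; pixel columns grow to the right and rows downward; lengths in m; the calibration is good to about 2 mm. A picture is of the moment at which its call begins. There is no depth.
- r.job_done(): hands the job in; it is judged then, once.
Trained networks look in a picture, given as the dict that the camera call returned (one of the last four; its "shot" number tells which), for a name from the list of things; names that differ only in an ending like _2 or _b are one class to them, and where a whole thing is asked for, a point or a joint stands for the part that bears it (a point fixed in the world has none). Each returns a list of dicts, best first, with "confidence" (0 to 1); they miss things now and then, are a little off and sometimes report something else, mostly with a low value. They report only what shows in the picture. A call takes as long as a camera call. They do not tell look-alikes from the thing itself.
- r.spot_in(name, picture): "extent" ([centre column, centre row, width, height] in pixels, round what is visible of it).
- r.masks_of(name, picture): "mask" (400x640 bool, what is visible of it) and "extent" ([centre column, centre row, width, height] in pixels, round what is visible of it).
- r.landmark_of(name, picture): "position" ([column, row] in pixels: a listed point, or the origin of a listed thing).
The state is a dict: "clock": time; "joints": joint angles; "qvel": joint speeds; "effort": joint torques, N m; "tcp_pos": TCP position; "tcp_rot": TCP orientation; "contact_force": force on the tool from outside, world axes, zero at the start; "wrist_torque": the same for the moment, N m; "finger_gap": finger opening in m; "finger_force": force on a finger pad.
Only numpy, scipy, OpenCV 4.12 (cv2) and the standard library are available. Lean on these libraries where they do the work, as an engineer would, in place of code of your own. Each camera call takes 0.05 s, during which the arm holds its last target. There are 200 camera calls.

### The job

Line up the four blue capacitors by size on the row of round marks on the pale plywood board, one standing upright in the middle of each mark: the biggest on the mark next to the upright aluminium block, then smaller and smaller, with the smallest on the mark farthest from the block. Do not knock any of them over on the way, and let go of all of them at the end.

Things in the scene. Friction and masses are not known exactly. Their poses are not given: they have to be found in the camera images.
- huge (a point): The biggest of four capacitors: an upright blue cylinder 52 mm in diameter and 85 mm tall with a silver top, a white stripe down one side and two steel screw terminals on top (they rise 5 mm above the 85 mm). The point is its centre, 42.5 mm above its underside; its z axis is the cylinder's axis. Loose, starts standing on the bench.
- large (a point): The second biggest of four capacitors: an upright blue cylinder 46 mm in diameter and 70 mm tall with a silver top, a white stripe down one side and two steel screw terminals on top (they rise 5 mm above the 70 mm). The point is its centre, 35 mm above its underside; its z axis is the cylinder's axis. Loose, starts standing on the bench.
- medium (a point): The third biggest of four capacitors: an upright blue cylinder 40 mm in diameter and 55 mm tall with a silver top, a white stripe down one side and two steel screw terminals on top (they rise 5 mm above the 55 mm). The point is its centre, 27.5 mm above its underside; its z axis is the cylinder's axis. Loose, starts standing on the bench.
- small (a point): The smallest of four capacitors: an upright blue cylinder 34 mm in diameter and 40 mm tall with a silver top, a white stripe down one side and two steel screw terminals on top (they rise 5 mm above the 40 mm). The point is its centre, 20 mm above its underside; its z axis is the cylinder's axis. Loose, starts standing on the bench.
- mark1: One of four round marks (58 mm across, dark rim, grey middle) painted in one straight row, 70 mm apart, on a pale plywood board 76 x 370 mm and 10 mm thick that is fixed to the bench. Numbered along the row, mark1 is number 1. The origin is the mark's centre on the board's top face, 10 mm above the bench; its y axis runs along the row, from mark1 towards mark4.
- mark2: One of four round marks (58 mm across, dark rim, grey middle) painted in one straight row, 70 mm apart, on a pale plywood board 76 x 370 mm and 10 mm thick that is fixed to the bench. Numbered along the row, mark2 is number 2. The origin is the mark's centre on the board's top face, 10 mm above the bench; its y axis runs along the row, from mark1 towards mark4.
- mark3: One of four round marks (58 mm across, dark rim, grey middle) painted in one straight row, 70 mm apart, on a pale plywood board 76 x 370 mm and 10 mm thick that is fixed to the bench. Numbered along the row, mark3 is number 3. The origin is the mark's centre on the board's top face, 10 mm above the bench; its y axis runs along the row, from mark1 towards mark4.
- mark4: One of four round marks (58 mm across, dark rim, grey middle) painted in one straight row, 70 mm apart, on a pale plywood board 76 x 370 mm and 10 mm thick that is fixed to the bench. Numbered along the row, mark4 is number 4. The origin is the mark's centre on the board's top face, 10 mm above the bench; its y axis runs along the row, from mark1 towards mark4.
- stop: Upright square aluminium block, 30 x 30 mm and 50 mm tall, fixed on the board at one end of the row, in line with the marks, 60 mm from the centre of the nearest one; it may be at either end (beyond mark1 or beyond mark4). The origin is the centre of its underside, on the board's top face. At the other end lies only a flat round aluminium disc, 24 mm across and 5 mm thick.
Things that resemble listed ones, but are neither listed nor needed, are in the scene too. Leave any yellow look-alike of the part that bears medium alone.

How it is judged:
At the end, for the whole second after the job is handed in: Counting from the mark nearest the upright block, the capacitors stand in the order biggest, second, third, smallest, each with its axis within 13 mm of its mark's centre, resting on the board, upright within 0.1 rad, at rest and released (((horizontal distance between stop and mark1 below 0.1 m and horizontal distance between huge and mark1 below 0.013 m and horizontal distance between large and mark2 below 0.013 m and horizontal distance between medium and mark3 below 0.013 m and horizontal distance between small and mark4 below 0.013 m) or (horizontal distance between stop and mark4 below 0.1 m and horizontal distance between huge and mark4 below 0.013 m and horizontal distance between large and mark3 below 0.013 m and horizontal distance between medium and mark2 below 0.013 m and horizontal distance between small and mark1 below 0.013 m)) and angle between each of huge, large, medium, small's own z axis and vertical below 0.1 rad and z of huge in the frame of mark1 below 0.0465 m and linear speed of each of cap_huge, cap_large, cap_medium, cap_small below 0.02 m/s and z of large in the frame of mark1 below 0.039 m and z of medium in the frame of mark1 below 0.0315 m and z of small in the frame of mark1 below 0.024 m); the robot touches nothing.
It fails at once if a capacitor is tipped over (more than 0.6 rad) (angle between any of huge, large, medium, small's own z axis and vertical above 0.6 rad).
It also fails if it takes over 112 s, if anything falls off the work surface, if the arm or the gripper's body presses on something with over 40 N, if the wrist force passes 120 N, or if a joint passes its speed limit or range.

## Working session

There is one attempt and no reset: what is moved stays moved. The work goes in short steps, Python scripts to look and compute and a tool call to move; the robot and the scene stay as the last step left them, time stands still between calls to the robot, and variables do not carry over. Pictures are saved under pics/ and viewed, at most 14 in all, crops included, and the job is handed in when it is done.

Besides the shell and the picture viewer there is one more tool, called after "Request:" by a JSON object that holds its "method" and its "body", one argument or row to a line. send_rows: Moves the arm, as the interface text tells. Its arguments: {"type":"object","properties":{"moves":{"type":"array","items":{"type":"array","items":{"type":"number"}}},"newtons":{"type":"number"}},"required":["moves"]}

```bash
mkdir -p pics; cat > h.py <<'E'
import numpy as np, cv2
from scipy.spatial.transform import Rotation as R
from workcell import r
def camR(c):
    o=np.array(c["orientation"],float)
    return o if o.shape==(3,3) else R.from_rotvec(o).as_matrix()
def ray(c,p,z):
    d=camR(c)@np.array([(p[0]-c["cx"])/c["fx"],(p[1]-c["cy"])/c["fy"],1.])
    o=np.array(c["xyz"]); return o+d*(z-o[2])/d[2]
def proj(c,P):
    q=camR(c).T@(np.array(P)-np.array(c["xyz"])); return np.array([c["fx"]*q[0]/q[2]+c["cx"],c["fy"]*q[1]/q[2]+c["cy"]])
def save(c,n,crop=None,s=1):
    i=c["pixels"][...,::-1]
    if crop: i=i[crop[1]:crop[3],crop[0]:crop[2]]
    cv2.imwrite("pics/"+n,cv2.resize(i,None,fx=s,fy=s,interpolation=cv2.INTER_CUBIC))
E
python3 - <<'E'
from h import *
np.set_printoptions(precision=3,suppress=True)
s=r.sense();print(s)
Z=dict(huge=.0425,large=.035,medium=.0275,small=.02,mark1=.01,mark2=.01,mark3=.01,mark4=.01,stop=.01)
for n in("top","side"):
    c=r.camera(n);save(c,n+"0.png")
    print(n,c["xyz"],c["orientation"],c["fx"])
    for k in Z:
        for d in r.landmark_of(k,c)[:4]:print(k,round(d["confidence"],2),np.array(d["position"]),ray(c,d["position"],Z[k]))
E
```

```text
{'clock': 0.0, 'joints': array([ 1.232,  0.6  , -0.003,  1.6  ,  0.002,  0.943, -0.08 ]), 'qvel': array([ 0.001, -0.001,  0.002, -0.001,  0.   , -0.001, -0.   ]), 'effort': array([ -0.   , -77.645,   1.565, -25.801,   0.012,   0.009,  -0.   ]), 'tcp_pos': array([ 0.188, -0.7  ,  0.404]), 'tcp_rot': array([-3.113, -0.41 ,  0.001]), 'contact_force': array([-0.413,  0.816, -0.506]), 'wrist_torque': array([-0.029,  0.004,  0.027]), 'finger_force': 0.0, 'finger_gap': 0.08515665768127936}
top [0.48  0.005 0.823] [-2.187  2.194 -0.149] 389.8141755446757
huge 0.7 [198.9 245.9] [0.467 0.224 0.042]
large 0.56 [262.  241.9] [0.474 0.102 0.035]
large 0.16 [384.2 152.1] [ 0.657 -0.147  0.035]
medium 0.85 [365.7 233.9] [ 0.489 -0.107  0.027]
medium 0.6 [396.2 269.9] [ 0.416 -0.168  0.027]
medium 0.5 [192.4 248.3] [0.462 0.241 0.027]
small 0.84 [419.6 237.7] [ 0.481 -0.22   0.02 ]
small 0.72 [260.  171.9] [0.618 0.11  0.02 ]
mark1 0.95 [386.4 151.9] [ 0.664 -0.157  0.01 ]
mark1 0.89 [287.9 163.9] [0.637 0.053 0.01 ]
mark1 0.72 [353.8 153.8] [ 0.659 -0.087  0.01 ]
mark1 0.63 [320.2 159.9] [ 0.646 -0
[... 935 characters left out ...]
.36 [270.  127.6] [0.468 0.272 0.02 ]
mark1 0.74 [363.4 209.4] [ 0.646 -0.012  0.01 ]
mark1 0.65 [391.6 264.4] [ 0.671 -0.142  0.01 ]
mark1 0.61 [375.1 237.8] [ 0.655 -0.084  0.01 ]
mark2 0.74 [363.4 209.4] [ 0.646 -0.012  0.01 ]
mark2 0.65 [391.6 264.4] [ 0.671 -0.142  0.01 ]
mark2 0.61 [375.1 237.8] [ 0.655 -0.084  0.01 ]
mark3 0.74 [363.4 209.4] [ 0.646 -0.012  0.01 ]
mark3 0.65 [391.6 264.4] [ 0.671 -0.142  0.01 ]
mark3 0.61 [375.1 237.8] [ 0.655 -0.084  0.01 ]
mark4 0.74 [363.4 209.4] [ 0.646 -0.012  0.01 ]
mark4 0.65 [391.6 264.4] [ 0.671 -0.142  0.01 ]
mark4 0.61 [375.1 237.8] [ 0.655 -0.084  0.01 ]
stop 0.6 [343.3 166.6] [0.624 0.121 0.01 ]
stop 0.43 [352.6 188.3] [0.635 0.049 0.01 ]
```

View pics/top0.png

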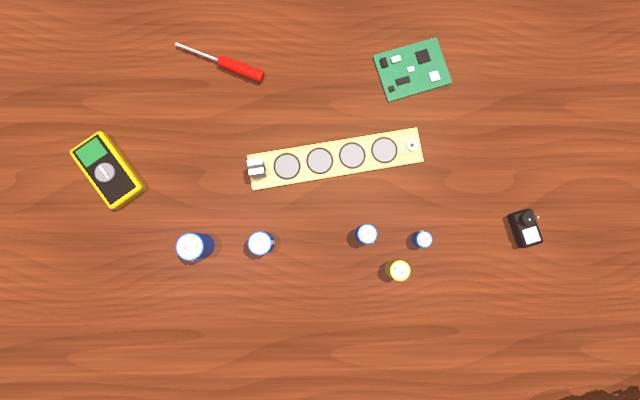

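View pics/side0.png

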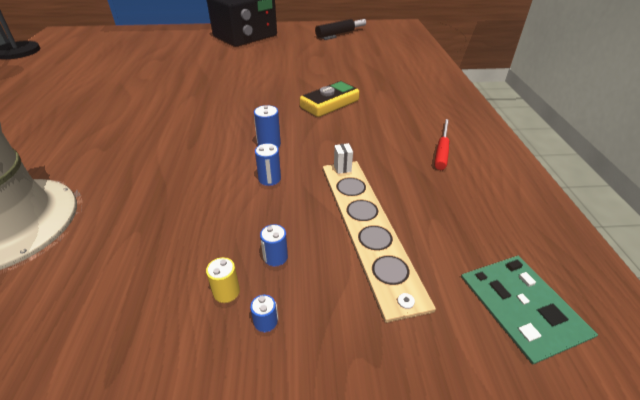

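The top view shows the board with the upright block at its left end (257,168) and the disc at (412,145). The marks are at (287,166), (320,161), (352,155) and (384,150). From left to right, the capacitors are huge (190,247), large (260,243), medium (367,234) and small (424,239). The yellow look-alike is at (400,270).
There are two candidates for medium: (367,234) blue and (400,270) yellow. The blue one fits the description, and a crop will confirm it.

```bash
cat >> h.py <<'E'
DIM=dict(huge=(.026,.085),large=(.023,.07),medium=(.02,.055),small=(.017,.04))
def hull(c,x,y,z,rad,h):
    a=np.linspace(0,2*np.pi,40)
    P=[proj(c,[x+rad*np.cos(t),y+rad*np.sin(t),zz]) for t in a for zz in(z,z+h)]
    return cv2.convexHull(np.float32(P))[:,0]
def fit(cs,k,x0,z=0.):
    # match model silhouette box (from hull) to mask boxes in all pictures
    from scipy.optimize import least_squares
    obs=[]
    for c in cs:
        best=None
        for d in r.masks_of(k,c):
            ys,xs=np.nonzero(d["mask"]); px=c["pixels"][ys,xs].astype(int)
            H=hull(c,*x0,z,*DIM[k]);e=np.hypot(*(H.mean(0)-[xs.mean(),ys.mean()]))
            if e<25 and (px[:,2]>px[:,0]+30).mean()>.15 and(best is None or e<best[0]):best=(e,[xs.min()-.0,xs.max()+1.,ys.min()-.0,ys.max()+1.])
        if best:obs.append((c,np.array(best[1])))
    f=lambda p:np.concatenate([[H[:,0].min()-b[0],H[:,0].max()-b[1],H[:,1].min()-b[2],H[:,1].max()-b[3]] for c,b in obs for H in[hull(c,*p,z,*DIM[k])]])
    if not obs:return None,None
    s=least_squares(f,x0,loss="soft_l1");return s.x,s.fun
E
python3 - <<'E'
from h import *
np.set_printoptions(precision=4,suppress=True)
ct=r.camera("top");cs=r.camera("side")
save(ct,"crop1.png",(160,120,450,290),2.6)
for k,x in dict(huge=(.466,.232),large=(.476,.106),medium=(.489,-.106),small=(.478,-.221)).items():
    for c in([ct],[cs],[ct,cs]):print(k,len(c),*fit(c,k,x))
for c in(ct,cs):
    g=cv2.cvtColor(c["pixels"],cv2.COLOR_RGB2HSV)
    for d in r.masks_of("mark1",c):
        ys,xs=np.nonzero(d["mask"]);print(round(d["confidence"],2),len(xs),xs.mean(),ys.mean(),ray(c,(xs.mean()+.5,ys.mean()+.5),.01))
E
```

```text
huge 1 [0.4657 0.2311] [-1.4834 -0.8535 -0.0941  0.0801]
huge 1 [0.466 0.232] [-0.4944 -0.5639 -0.1665  4.5125]
huge 2 [0.466 0.232] [-1.9642 -1.2825 -0.2459 -0.0724 -0.4944 -0.5639 -0.1665  4.5125]
large 1 [0.4746 0.1023] [-0.4449 -0.9086 -0.3363 -1.1445]
large 1 [0.476  0.1041] [ 0.8284  2.0539 -0.1604  0.1917]
large 2 [0.4737 0.1037] [-1.1722 -1.5675  0.1103 -0.6908 -0.3802  0.9353  0.0019  0.3749]
medium 1 [ 0.4896 -0.1081] [-0.1631 -0.8504  0.3128 -0.3699]
medium 1 [ 0.4889 -0.1061] [ 0.1786  0.0893 -0.0856  0.0742]
medium 2 [ 0.489 -0.108] [-0.2488 -0.94    0.6166 -0.0628  0.196   0.1664  0.7259  0.9716]
small 1 [ 0.4797 -0.2268] [ 0.0387  0.7992 -0.1958 -0.3158]
small 1 None None
small 2 [ 0.4797 -0.2268] [ 0.0387  0.7992 -0.1958 -0.3158]
0.93 576 286.53472222222223 165.14930555555554 [0.6332 0.0546 0.01  ]
0.87 522 383.96934865900386 148.92911877394636 [ 0.6689 -0.1527  0.01  ]
0.76 530 319.8641509433962 159.75283018867924 [ 0.645  -0.0157  0.01  ]
0.69 281 422.0462633451957 238.33451957295372 [ 0.4784 -0.2294  0.01  ]
0.6 544 352.01838235294116 154.38051470588235 [ 0.6568 -0.0841  0.01  ]
0.9 545 362.0201834862385 209.5045871559633 [ 0.6445 -0.0139  0.01  ]
0.86 672 374.63988095238096 237.13988095238096 [ 0.6556 -0.0835  0.01  ]
0.64 418 351.04784688995215 186.20574162679426 [0.6331 0.054  0.01  ]
0.46 877 267.8187001140251 163.7229190421893 [0.4685 0.1393 0.01  ]
```

View pics/crop1.png

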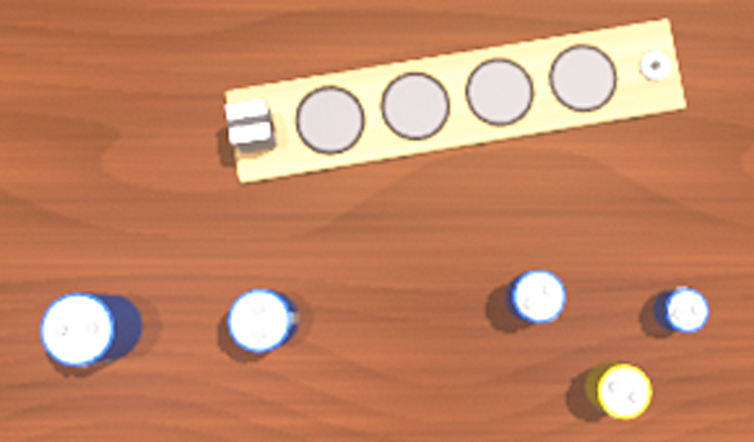

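The crop confirms that the blue capacitor at top-view (367,234) is medium. The yellow one at (400,270) is the look-alike and I'll leave it alone. First I'll turn the tool so the fingers close across the row.

Request:
{"method": "send_rows", "body": {
  "moves": [
    [0,0,0,-0.1476,8.5],
    [0,0,0,-0.1476,8.5],
    [0,0,0,-0.1476,8.5],
    [0,0,0,-0.1476,8.5],
    [0,0,0,-0.1476,8.5]
  ],
  "newtons": 40
}}

```text
clock: 2.5
tcp_pos: [0.1876, -0.7003, 0.4047]
tcp_rot: [2.753, 1.514, -0.0]
contact_force: [0.7, 0.8, -0.5]
finger_gap: 0.085
finger_force: 0.0
```

Request:
{"method": "send_rows", "body": {
  "moves": [
    [0,0,0,-0.1476,8.5],
    [0,0,0,-0.1476,8.5],
    [0,0,0,-0.1476,8.5],
    [0,0,0,-0.1476,8.5],
    [0,0,0,-0.1476,8.5]
  ]
}}

```text
clock: 3.0
tcp_pos: [0.1875, -0.7003, 0.4047]
tcp_rot: [-2.021, -2.405, 0.0]
contact_force: [-0.1, 0.1, 0.5]
finger_gap: 0.0848
finger_force: 0.0
```

```bash
cat > go.py <<'E'
import sys
from h import *
T=dict(small=(.4795,-.2255),medium=(.489,-.1075),large=(.4742,.103),huge=(.4658,.2315),m_huge=(.6332,.0544),m_large=(.6448,-.0148),m_medium=(.6562,-.0838),m_small=(.6680,-.1527))
s=r.sense();M=R.from_rotvec(s["tcp_rot"]).as_matrix();p=np.array(s["tcp_pos"])
print("t",s["clock"],"tcp",p.round(4),"yaw_y",np.degrees(np.arctan2(M[1,1],M[0,1])).round(2),"tilt",np.degrees(np.arccos(-M[2,2])).round(2),"gap",round(s["finger_gap"],4),"F",round(s["finger_force"],1),np.round(s["contact_force"],1))
for k in sys.argv[1:]:print(k,"shift cm",(100*M.T@(np.array([*T[k],p[2]])-p)).round(2))
E
python3 go.py small
```

```text
t 3.0 tcp [ 0.1875 -0.7003  0.4047] yaw_y 9.91 tilt 0.01 gap 0.0848 F 0.0 [-0.1  0.1  0.5]
small shift cm [ 4.175e+01  3.693e+01 -1.000e-02]
```

Request:
{"method": "send_rows", "body": {
  "moves": [
    [3.2,2.84,0.7,0,8.5],
    [3.2,2.84,0.7,0,8.5],
    [3.2,2.84,0.7,0,8.5],
    [3.2,2.84,0.7,0,8.5],
    [3.2,2.84,0.7,0,8.5]
  ]
}}

```text
clock: 3.5
tcp_pos: [0.3016, -0.5175, 0.3696]
tcp_rot: [2.029, 2.398, -0.0]
contact_force: [0.1, -0.2, 0.1]
finger_gap: 0.085
finger_force: 0.0
```

Request:
{"method": "send_rows", "body": {
  "moves": [
    [3.2,2.84,0.7,0,8.5],
    [3.2,2.84,0.7,0,8.5],
    [3.2,2.84,0.7,0,8.5],
    [3.2,2.84,0.7,0,8.5],
    [3.2,2.84,0.7,0,8.5]
  ]
}}

```text
clock: 4.0
tcp_pos: [0.4152, -0.3362, 0.3347]
tcp_rot: [2.029, 2.398, -0.0]
contact_force: [1.0, -0.4, 0.3]
finger_gap: 0.0849
finger_force: 0.0
```

Request:
{"method": "send_rows", "body": {
  "moves": [
    [3.2,2.84,0.7,0,8.5],
    [3.2,2.84,0.7,0,8.5],
    [3.2,2.84,0.7,0,8.5],
    [0,0,0,0,8.5],
    [0,0,0,0,8.5]
  ]
}}

```text
clock: 4.5
tcp_pos: [0.4832, -0.2276, 0.3136]
tcp_rot: [-2.025, -2.402, 0.0]
contact_force: [0.1, -0.6, 0.3]
finger_gap: 0.0851
finger_force: 0.0
```

```bash
python3 go.py small; python3 - <<'E'
from h import *
for n in("top","side"):
    c=r.camera(n);print(n,fit([c],"small",(.4795,-.2255)))
    save(c,"s1"+n+".png",(160,220,420,380) if n=="side" else (330,150,480,300),2.5)
E
```

```text
t 4.5 tcp [ 0.4832 -0.2276  0.3136] yaw_y 9.74 tilt 0.01 gap 0.0851 F 0.0 [ 0.1 -0.6  0.3]
small shift cm [ 0.27 -0.33  0.  ]
top (array([ 0.47920716, -0.22558753]), array([-0.51858521,  0.21728516,  0.02940369, -0.08769226]))
side (array([ 0.4772399 , -0.22393333]), array([ 0.16186523, -0.16159058, -0.03189087,  0.06109619]))
```

View pics/s1side.png

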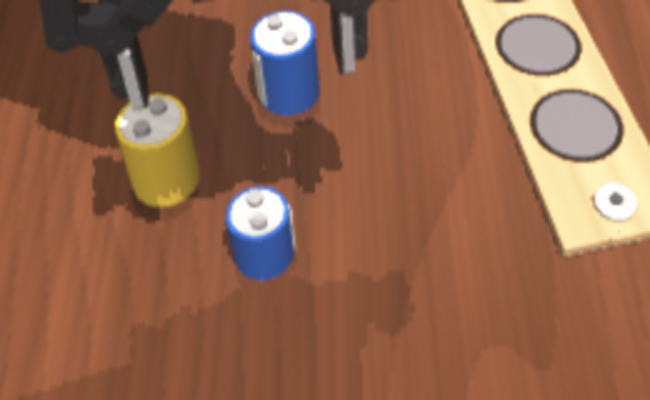

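The side crop shows small with nothing near it and the fingers above it, roughly straddling it. Both views agree on about (0.478,-0.225), so I'll descend and grip.

Request:
{"method": "send_rows", "body": {
  "moves": [
    [0.35,-0.45,4.0,0,8.5],
    [0,0,4.0,0,8.5],
    [0,0,3.2,0,8.5],
    [0,0,2.0,0,8.5],
    [0,0,0,0,8.5]
  ]
}}

```text
clock: 5.2
tcp_pos: [0.4766, -0.2267, 0.1795]
tcp_rot: [-2.028, -2.395, 0.003]
contact_force: [-0.3, 0.1, 0.3]
finger_gap: 0.085
finger_force: 0.0
```

Request:
{"method": "send_rows", "body": {
  "moves": [
    [0,0,0,0,2.5],
    [0,0,0,0,2.5],
    [0,0,0,0,2.5],
    [0,0,0,0,2.5],
    [0,0,0,0,2.5]
  ]
}}

```text
clock: 5.7
tcp_pos: [0.4777, -0.2264, 0.183]
tcp_rot: [2.028, 2.397, 0.001]
contact_force: [-0.8, 0.6, 8.5]
finger_gap: 0.033
finger_force: 39.0
```

```bash
python3 go.py m_small
```

```text
t 5.7 tcp [ 0.4777 -0.2264  0.183 ] yaw_y 9.55 tilt 0.12 gap 0.033 F 39.0 [-0.8  0.6  8.5]
m_small shift cm [ 4.11 19.99  0.03]
```

Request:
{"method": "send_rows", "body": {
  "moves": [
    [0,0,-2.5,0,2.5],
    [0,0,-2.5,0,2.5],
    [0.8,4.0,0,0,2.5],
    [0.8,4.0,0,0,2.5],
    [0.8,4.0,0,0,2.5]
  ]
}}

```text
clock: 6.2
tcp_pos: [0.593, -0.1823, 0.2331]
tcp_rot: [2.029, 2.397, 0.001]
contact_force: [0.9, -0.9, 0.2]
finger_gap: 0.033
finger_force: 40.0
```

Request:
{"method": "send_rows", "body": {
  "moves": [
    [0.8,4.0,0,0,2.5],
    [0.8,4.0,0,0,2.5],
    [0,0,0,0,2.5],
    [0,0,0,0,2.5]
  ]
}}

```text
clock: 6.6
tcp_pos: [0.6683, -0.1527, 0.2319]
tcp_rot: [2.027, 2.4, 0.0]
contact_force: [-1.3, 0.1, -1.2]
finger_gap: 0.0327
finger_force: 40.0
```

```bash
python3 go.py m_small; python3 - <<'E'
from h import *
s=r.sense()["tcp_pos"]
for n in("top","side"):
    c=r.camera(n);print(n,*fit([c],"small",s[:2],.05))
E
```

```text
t 6.6 tcp [ 0.6683 -0.1527  0.2319] yaw_y 9.63 tilt 0.02 gap 0.0327 F 40.0 [-1.3  0.1 -1.2]
m_small shift cm [ 0.   -0.03 -0.  ]
top [ 0.66757012 -0.15193916] [ 0.51083374 10.61306763 -3.93096924  1.79324341]
side [ 0.66773009 -0.15163694] [-2.7598877   1.65460205 -1.17759705  1.03863525]
```

Request:
{"method": "send_rows", "body": {
  "moves": [
    [0,0,2.0,0,2.5],
    [0,0,1.2,0,2.5],
    [0,0,0.5,0,2.5],
    [0,0,0.1,0,2.5],
    [0,0,0,0,2.5]
  ]
}}

```text
clock: 7.3
tcp_pos: [0.668, -0.1534, 0.1936]
tcp_rot: [-2.029, -2.399, 0.0]
contact_force: [-0.5, 0.3, -0.7]
finger_gap: 0.0331
finger_force: 40.0
```

```bash
python3 go.py m_small
```

```text
t 7.3 tcp [ 0.668  -0.1534  0.1936] yaw_y 9.56 tilt 0.01 gap 0.0331 F 40.0 [-0.5  0.3 -0.7]
m_small shift cm [0.07 0.01 0.  ]
```

Request:
{"method": "send_rows", "body": {
  "moves": [
    [0,0,0.1,0,2.5],
    [0,0,0,0,5],
    [0,0,0,0,7],
    [0,0,0,0,8.5],
    [0,0,0,0,8.5]
  ]
}}

```text
clock: 7.8
tcp_pos: [0.6681, -0.1533, 0.1927]
tcp_rot: [2.028, 2.399, 0.0]
contact_force: [-0.2, -0.8, -0.5]
finger_gap: 0.0849
finger_force: 0.0
```

Request:
{"method": "send_rows", "body": {
  "moves": [
    [0,0,-2,0,8.5],
    [0,0,-5,0,8.5],
    [0,0,-4,0,8.5],
    [0,0,0,0,8.5]
  ]
}}

```text
clock: 8.2
tcp_pos: [0.6697, -0.1533, 0.3086]
tcp_rot: [2.024, 2.393, 0.007]
contact_force: [-0.3, 0.0, 0.2]
finger_gap: 0.0851
finger_force: 0.0
```

```bash
python3 go.py medium; python3 - <<'E'
from h import *
for n in("top","side"):
    c=r.camera(n);print(n,*fit([c],"small",(.668,-.153),.01),*fit([c],"medium",(.489,-.1075)))
E
```

```text
t 8.2 tcp [ 0.6697 -0.1533  0.3086] yaw_y 9.55 tilt 0.51 gap 0.0851 F 0.0 [-0.3  0.   0.2]
medium shift cm [  7.52 -17.06  -0.17]
top [ 0.668 -0.153] [0.70413208 0.61019897 0.20137024 0.65762329] [ 0.489  -0.1075] [-1.46340942  0.83111572 -0.38256836 -0.06150818]
side [ 0.66823767 -0.15170878] [-0.22366333 -0.21203613  0.66122437  0.21206665] [ 0.48851106 -0.1075    ] [-0.10861206 -0.13354492  0.53683472  0.76235962]
```

Request:
{"method": "send_rows", "body": {
  "moves": [
    [1.88,-4.23,0,0,8.5],
    [1.88,-4.23,0,0,8.5],
    [1.88,-4.23,0,0,8.5],
    [1.88,-4.23,0,0,8.5],
    [0,0,0,0,8.5]
  ]
}}

```text
clock: 9.0
tcp_pos: [0.4826, -0.1062, 0.3016]
tcp_rot: [-2.022, -2.396, 0.009]
contact_force: [2.0, -0.8, 0.5]
finger_gap: 0.0848
finger_force: 0.0
```

Request:
{"method": "send_rows", "body": {
  "moves": [
    [0,0,0,0,8.5],
    [0,0,0,0,8.5]
  ]
}}

```text
clock: 9.2
tcp_pos: [0.4899, -0.1074, 0.3024]
tcp_rot: [2.028, 2.399, 0.001]
contact_force: [1.1, -0.5, -0.1]
finger_gap: 0.0848
finger_force: 0.0
```

```bash
python3 go.py medium
```

```text
t 9.2 tcp [ 0.4899 -0.1074  0.3024] yaw_y 9.57 tilt 0.04 gap 0.0848 F 0.0 [ 1.1 -0.5 -0.1]
medium shift cm [ 0.01 -0.09 -0.  ]
```

Request:
{"method": "send_rows", "body": {
  "moves": [
    [0,-0.1,4.0,0,8.5],
    [0,0,4.0,0,8.5],
    [0,0,2.2,0,8.5],
    [0,0,1.0,0,8.5],
    [0,0,0,0,8.5]
  ]
}}

```text
clock: 9.7
tcp_pos: [0.4884, -0.1072, 0.1892]
tcp_rot: [-2.027, -2.398, 0.002]
contact_force: [-0.7, -0.2, 0.4]
finger_gap: 0.0848
finger_force: 0.0
```

Request:
{"method": "send_rows", "body": {
  "moves": [
    [0,0,0,0,3],
    [0,0,0,0,3],
    [0,0,0,0,3],
    [0,0,0,0,3],
    [0,0,0,0,3]
  ]
}}

```text
clock: 10.2
tcp_pos: [0.488, -0.1077, 0.1918]
tcp_rot: [2.028, 2.397, 0.002]
contact_force: [-0.6, 0.7, 7.0]
finger_gap: 0.0391
finger_force: 39.4
```

```bash
python3 go.py m_medium
```

```text
t 10.2 tcp [ 0.488  -0.1077  0.1918] yaw_y 9.55 tilt 0.12 gap 0.0391 F 39.4 [-0.6  0.7  7. ]
m_medium shift cm [-0.44 16.98  0.03]
```

Request:
{"method": "send_rows", "body": {
  "moves": [
    [0,0,-2.0,0,3],
    [0,0,-2.0,0,3],
    [-0.11,4.25,0,0,3],
    [-0.11,4.25,0,0,3],
    [-0.11,4.25,0,0,3]
  ]
}}

```text
clock: 10.7
tcp_pos: [0.6154, -0.0898, 0.2321]
tcp_rot: [2.029, 2.397, 0.001]
contact_force: [1.1, -0.0, -1.5]
finger_gap: 0.0392
finger_force: 40.6
```

Request:
{"method": "send_rows", "body": {
  "moves": [
    [-0.11,4.25,0,0,3],
    [0,0,0,0,3],
    [0,0,0,0,3],
    [0,0,0,0,3]
  ]
}}

```text
clock: 11.1
tcp_pos: [0.6549, -0.084, 0.2307]
tcp_rot: [-2.028, -2.398, 0.002]
contact_force: [0.3, 0.6, -1.5]
finger_gap: 0.039
finger_force: 40.8
```

```bash
python3 go.py m_medium
```

```text
t 11.1 tcp [ 0.6549 -0.084   0.2307] yaw_y 9.55 tilt 0.09 gap 0.039 F 40.8 [ 0.3  0.6 -1.5]
m_medium shift cm [-0.    0.13 -0.  ]
```

Measured z is 0.2307 and the release z is about 0.2015, so I'll lower 2.9 cm and open.

Request:
{"method": "send_rows", "body": {
  "moves": [
    [0,0.1,1.5,0,3],
    [0,0,0.9,0,3],
    [0,0,0.4,0,3],
    [0,0,0.1,0,3],
    [0,0,0,0,3]
  ]
}}

```text
clock: 11.6
tcp_pos: [0.6561, -0.0834, 0.2019]
tcp_rot: [-2.028, -2.398, 0.003]
contact_force: [-5.0, 0.1, 9.6]
finger_gap: 0.0394
finger_force: 42.0
```

Request:
{"method": "send_rows", "body": {
  "moves": [
    [0,0,0,0,3],
    [0,0,0,0,5],
    [0,0,0,0,7],
    [0,0,0,0,8.5],
    [0,0,0,0,8.5]
  ]
}}

```text
clock: 12.1
tcp_pos: [0.6571, -0.0833, 0.2014]
tcp_rot: [-2.028, -2.399, 0.0]
contact_force: [0.2, 0.8, -1.2]
finger_gap: 0.0847
finger_force: 0.0
```

Request:
{"method": "send_rows", "body": {
  "moves": [
    [0,0,-2,0,8.5],
    [0,0,-5,0,8.5],
    [0,0,-4,0,8.5],
    [0,0,0,0,8.5],
    [0,0,0,0,8.5]
  ]
}}

```text
clock: 12.6
tcp_pos: [0.6572, -0.0835, 0.3126]
tcp_rot: [2.028, 2.397, 0.002]
contact_force: [-0.2, -0.5, 0.2]
finger_gap: 0.0846
finger_force: 0.0
```

```bash
python3 go.py large; python3 - <<'E'
from h import *
for n in("top","side"):
    c=r.camera(n);print(n,*fit([c],"medium",(.656,-.084),.01),*fit([c],"large",(.4742,.103)))
E
```

```text
t 12.6 tcp [ 0.6572 -0.0835  0.3126] yaw_y 9.55 tilt 0.12 gap 0.0846 F 0.0 [-0.2 -0.5  0.2]
large shift cm [ 21.43 -14.95  -0.04]
top [ 0.65496604 -0.08278039] [ 5.36437988e-01  2.85720825e+00 -2.41088867e-03 -1.36260986e-02] [0.47209264 0.10117609] [ 0.12405396 -0.38296509 -0.04336548  0.16253662]
side [ 0.656      -0.08141658] [-0.7170105   0.22070312 -0.53660583 -0.43167114] [0.47244653 0.1047595 ] [-0.01062012  0.31845093 -0.28096008  0.05345154]
```

Request:
{"method": "send_rows", "body": {
  "moves": [
    [3.57,-2.5,0,0,8.5],
    [3.57,-2.5,0,0,8.5],
    [3.57,-2.5,0,0,8.5],
    [3.57,-2.5,0,0,8.5],
    [3.57,-2.5,0,0,8.5]
  ]
}}

```text
clock: 13.4
tcp_pos: [0.5028, 0.0729, 0.3112]
tcp_rot: [-2.028, -2.398, 0.001]
contact_force: [0.4, 1.5, 0.3]
finger_gap: 0.085
finger_force: 0.0
```

Request:
{"method": "send_rows", "body": {
  "moves": [
    [3.57,-2.5,0,0,8.5],
    [0,0,0,0,8.5],
    [0,0,0,0,8.5],
    [0,0,0,0,8.5]
  ]
}}

```text
clock: 13.8
tcp_pos: [0.4743, 0.1024, 0.3114]
tcp_rot: [2.029, 2.398, -0.0]
contact_force: [0.6, 0.3, 0.8]
finger_gap: 0.0847
finger_force: 0.0
```

```bash
python3 go.py large
```

```text
t 13.8 tcp [0.4743 0.1024 0.3114] yaw_y 9.52 tilt 0.02 gap 0.0847 F 0.0 [0.6 0.3 0.8]
large shift cm [ 0.06 -0.   -0.  ]
```

Request:
{"method": "send_rows", "body": {
  "moves": [
    [0.06,0,4.0,0,8.5],
    [0,0,4.0,0,8.5],
    [0,0,2.0,0,8.5],
    [0,0,0.8,0,8.5],
    [0,0,0,0,8.5]
  ]
}}

```text
clock: 14.3
tcp_pos: [0.4739, 0.1029, 0.2026]
tcp_rot: [-2.029, -2.397, 0.003]
contact_force: [-0.4, -0.2, 0.3]
finger_gap: 0.0851
finger_force: 0.0
```

Request:
{"method": "send_rows", "body": {
  "moves": [
    [0,0,0,0,3.5],
    [0,0,0,0,3.5],
    [0,0,0,0,3.5],
    [0,0,0,0,3.5],
    [0,0,0,0,3.5]
  ]
}}

```text
clock: 14.8
tcp_pos: [0.4737, 0.1033, 0.2048]
tcp_rot: [2.028, 2.398, 0.002]
contact_force: [-0.6, -1.2, 6.4]
finger_gap: 0.045
finger_force: 39.9
```

```bash
python3 go.py m_large
```

```text
t 14.8 tcp [0.4737 0.1033 0.2048] yaw_y 9.54 tilt 0.1 gap 0.045 F 39.9 [-0.6 -1.2  6.4]
m_large shift cm [-14.48  14.92   0.03]
```

Request:
{"method": "send_rows", "body": {
  "moves": [
    [0,0,-2.0,0,3.5],
    [0,0,-2.0,0,3.5],
    [-2.9,2.98,0,0,3.5],
    [-2.9,2.98,0,0,3.5],
    [-2.9,2.98,0,0,3.5]
  ]
}}

```text
clock: 15.3
tcp_pos: [0.5773, 0.0315, 0.245]
tcp_rot: [2.027, 2.398, 0.002]
contact_force: [0.9, 0.4, -1.7]
finger_gap: 0.0451
finger_force: 41.3
```

Request:
{"method": "send_rows", "body": {
  "moves": [
    [-2.9,2.98,0,0,3.5],
    [-2.9,2.98,0,0,3.5],
    [0,0,0,0,3.5],
    [0,0,0,0,3.5],
    [0,0,0,0,3.5]
  ]
}}

```text
clock: 15.8
tcp_pos: [0.6436, -0.0141, 0.2439]
tcp_rot: [-2.027, -2.399, 0.0]
contact_force: [0.3, 0.0, -1.4]
finger_gap: 0.0453
finger_force: 41.5
```

```bash
python3 go.py m_large
```

```text
t 15.8 tcp [ 0.6436 -0.0141  0.2439] yaw_y 9.61 tilt 0.04 gap 0.0453 F 41.5 [ 0.3  0.  -1.4]
m_large shift cm [-0.09  0.11 -0.  ]
```

Request:
{"method": "send_rows", "body": {
  "moves": [
    [-0.1,0.1,1.5,0,3.5],
    [0,0,0.9,0,3.5],
    [0,0,0.4,0,3.5],
    [0,0,0.1,0,3.5],
    [0,0,0,0,3.5]
  ]
}}

```text
clock: 16.3
tcp_pos: [0.6447, -0.0149, 0.215]
tcp_rot: [-2.027, -2.399, 0.003]
contact_force: [-5.3, -0.1, 10.9]
finger_gap: 0.0452
finger_force: 42.6
```

Request:
{"method": "send_rows", "body": {
  "moves": [
    [0,0,0,0,3.5],
    [0,0,0,0,5.5],
    [0,0,0,0,7],
    [0,0,0,0,8.5],
    [0,0,0,0,8.5]
  ]
}}

```text
clock: 16.8
tcp_pos: [0.6457, -0.0155, 0.2144]
tcp_rot: [-2.028, -2.399, 0.0]
contact_force: [-0.0, -0.2, 0.6]
finger_gap: 0.0847
finger_force: 0.0
```

Request:
{"method": "send_rows", "body": {
  "moves": [
    [0,0,-2,0,8.5],
    [0,0,-5,0,8.5],
    [0,0,-4,0,8.5],
    [0,0,0,0,8.5],
    [0,0,0,0,8.5]
  ]
}}

```text
clock: 17.3
tcp_pos: [0.6457, -0.0157, 0.3256]
tcp_rot: [2.028, 2.397, 0.002]
contact_force: [-0.2, -0.6, -0.3]
finger_gap: 0.0849
finger_force: 0.0
```

```bash
python3 go.py huge; python3 - <<'E'
from h import *
for n in("top","side"):
    c=r.camera(n);print(n,*fit([c],"large",(.645,-.015),.01),*fit([c],"huge",(.466,.2315)))
E
```

```text
t 17.3 tcp [ 0.6457 -0.0157  0.3256] yaw_y 9.55 tilt 0.11 gap 0.0849 F 0.0 [-0.2 -0.6 -0.3]
huge shift cm [ 27.36 -13.64  -0.04]
top [ 0.64403361 -0.01588541] [-0.4932251  11.22451782 -3.12089539  0.41110229] [0.4673427  0.22863423] [-0.09779358  0.37121582  0.02316284  0.18121338]
side [ 0.64452433 -0.01418303] [-0.1552124   0.30499268  0.50816345 -0.1229248 ] [0.46612703 0.2315    ] [ 0.54998779 -0.51126099  0.93848419  0.63499451]
```

Request:
{"method": "send_rows", "body": {
  "moves": [
    [3.88,-1.94,0,0,8.5],
    [3.88,-1.94,0,0,8.5],
    [3.88,-1.94,0,0,8.5],
    [3.88,-1.94,0,0,8.5],
    [3.88,-1.94,0,0,8.5]
  ]
}}

```text
clock: 18.1
tcp_pos: [0.5166, 0.1608, 0.3241]
tcp_rot: [-2.028, -2.398, 0.001]
contact_force: [0.7, 0.9, -1.1]
finger_gap: 0.0849
finger_force: 0.0
```

Request:
{"method": "send_rows", "body": {
  "moves": [
    [3.88,-1.94,0,0,8.5],
    [3.88,-1.94,0,0,8.5],
    [0,0,0,0,8.5],
    [0,0,0,0,8.5],
    [0,0,0,0,8.5]
  ]
}}

```text
clock: 18.6
tcp_pos: [0.4671, 0.229, 0.3243]
tcp_rot: [2.029, 2.398, -0.001]
contact_force: [-0.3, -0.5, -0.9]
finger_gap: 0.085
finger_force: 0.0
```

```bash
python3 go.py huge;python3 - <<'E'
from h import *
for n in("top","side"):
    c=r.camera(n);print(n,*fit([c],"huge",(.466,.2315)))
E
```

```text
t 18.6 tcp [0.4671 0.229  0.3243] yaw_y 9.52 tilt 0.05 gap 0.085 F 0.0 [-0.3 -0.5 -0.9]
huge shift cm [ 0.27 -0.09 -0.  ]
top [0.4673427  0.22863423] [-0.09779358  0.37121582  0.02316284  0.18121338]
side [0.46735181 0.2310538 ] [ 0.11170959  0.02111816  0.01667786 -0.27323914]
```

Request:
{"method": "send_rows", "body": {
  "moves": [
    [0.1,0,4.0,0,8.5],
    [0,0,4.0,0,8.5],
    [0,0,2.0,0,8.5],
    [0,0,0.9,0,8.5],
    [0,0,0,0,8.5]
  ]
}}

```text
clock: 19.3
tcp_pos: [0.4665, 0.2304, 0.2148]
tcp_rot: [-2.029, -2.398, 0.003]
contact_force: [-0.7, 0.6, 0.4]
finger_gap: 0.0848
finger_force: 0.0
```

Request:
{"method": "send_rows", "body": {
  "moves": [
    [0,0,0,0,4],
    [0,0,0,0,4],
    [0,0,0,0,4],
    [0,0,0,0,4],
    [0,0,0,0,4]
  ],
  "newtons": 50
}}

```text
clock: 19.8
tcp_pos: [0.4667, 0.2307, 0.217]
tcp_rot: [2.028, 2.398, 0.003]
contact_force: [-1.6, 0.0, 4.8]
finger_gap: 0.0509
finger_force: 51.0
```

```bash
python3 go.py m_huge
```

```text
t 19.8 tcp [0.4667 0.2307 0.217 ] yaw_y 9.55 tilt 0.11 gap 0.0509 F 51.0 [-1.6  0.   4.8]
m_huge shift cm [-2.015e+01  1.350e+01  1.000e-02]
```

Request:
{"method": "send_rows", "body": {
  "moves": [
    [0,0,-2.0,0,4],
    [0,0,-2.0,0,4],
    [-4,0,0,0,4],
    [-4,0,0,0,4],
    [-4,0,0,0,4]
  ]
}}

```text
clock: 20.3
tcp_pos: [0.4865, 0.1111, 0.2566]
tcp_rot: [2.027, 2.399, 0.002]
contact_force: [1.8, 0.7, -2.4]
finger_gap: 0.0513
finger_force: 53.0
```

Request:
{"method": "send_rows", "body": {
  "moves": [
    [-4,0,0,0,4],
    [-4,0,0,0,4],
    [0,4.5,0,0,4],
    [0,4.5,0,0,4],
    [0,4.5,0,0,4]
  ]
}}

```text
clock: 20.8
tcp_pos: [0.6343, 0.055, 0.2568]
tcp_rot: [2.03, 2.397, 0.001]
contact_force: [0.9, -0.4, -3.2]
finger_gap: 0.051
finger_force: 53.3
```

Request:
{"method": "send_rows", "body": {
  "moves": [
    [0,0,0,0,4],
    [0,0,0,0,4],
    [0,0,0,0,4],
    [0,0,0,0,4]
  ]
}}

```text
clock: 21.2
tcp_pos: [0.6317, 0.0557, 0.2558]
tcp_rot: [-2.028, -2.399, 0.002]
contact_force: [0.4, -0.2, -2.4]
finger_gap: 0.0512
finger_force: 53.9
```

```bash
python3 go.py m_huge
```

```text
t 21.2 tcp [0.6317 0.0557 0.2558] yaw_y 9.58 tilt 0.06 gap 0.0512 F 53.9 [ 0.4 -0.2 -2.4]
m_huge shift cm [-0.15  0.12 -0.  ]
```

Request:
{"method": "send_rows", "body": {
  "moves": [
    [-0.1,0.12,1.5,0,4],
    [0,0,0.9,0,4],
    [0,0,0.4,0,4],
    [0,0,0.1,0,4],
    [0,0,0,0,4]
  ]
}}

```text
clock: 21.7
tcp_pos: [0.6334, 0.0551, 0.2271]
tcp_rot: [-2.028, -2.399, 0.003]
contact_force: [-6.2, -2.2, 11.0]
finger_gap: 0.0515
finger_force: 55.0
```

Request:
{"method": "send_rows", "body": {
  "moves": [
    [0,0,0,0,4],
    [0,0,0,0,5.5],
    [0,0,0,0,7],
    [0,0,0,0,8.5],
    [0,0,0,0,8.5]
  ]
}}

```text
clock: 22.2
tcp_pos: [0.6342, 0.0552, 0.2264]
tcp_rot: [-2.028, -2.399, 0.0]
contact_force: [0.3, 0.3, 0.1]
finger_gap: 0.085
finger_force: 0.0
```

Request:
{"method": "send_rows", "body": {
  "moves": [
    [0,0,-2,0,8.5],
    [0,0,-5,0,8.5],
    [0,0,-5,0,8.5],
    [0,0,-5,0,8.5],
    [0,0,0,0,8.5]
  ]
}}

```text
clock: 22.7
tcp_pos: [0.6355, 0.056, 0.4036]
tcp_rot: [2.024, 2.393, 0.013]
contact_force: [0.3, 0.0, -0.5]
finger_gap: 0.0849
finger_force: 0.0
```

Request:
{"method": "send_rows", "body": {
  "moves": [
    [0,-5,0,0,8.5],
    [0,-5,0,0,8.5],
    [0,-5,0,0,8.5],
    [0,0,0,0,8.5],
    [0,0,0,0,8.5]
  ]
}}

```text
clock: 23.2
tcp_pos: [0.4857, 0.03, 0.3969]
tcp_rot: [2.028, 2.398, 0.0]
contact_force: [0.1, -0.4, 0.4]
finger_gap: 0.085
finger_force: 0.0
```

```bash
python3 go.py; python3 - <<'E'
from h import *
for n in("top","side"):
    c=r.camera(n);save(c,"end_"+n+".png",(220,110,450,220) if n=="top" else (200,60,460,330),2.2)
    for k,p in dict(huge=(.633,.0544),large=(.6448,-.0148),medium=(.6562,-.0838),small=(.668,-.1527)).items():
        print(n,k,p,*fit([c],k,p,.01))
E
```

```text
t 23.2 tcp [0.4857 0.03   0.3969] yaw_y 9.56 tilt 0.05 gap 0.085 F 0.0 [ 0.1 -0.4  0.4]
top huge (0.633, 0.0544) [0.633  0.0544] [-1.39202881 12.47824097 -0.10214233 18.94406128]
top large (0.6448, -0.0148) [ 0.6448 -0.0148] [-2.05496216 -1.33682251 -0.51048279  6.05133057]
top medium (0.6562, -0.0838) [ 0.6562     -0.08315398] [-0.29327393  0.03530884 -0.60914612  0.41297913]
top small (0.668, -0.1527) [ 0.668  -0.1527] [ 0.56439209  0.46398926  0.20056152 -0.34284973]
side huge (0.633, 0.0544) [0.63362044 0.0544    ] [-0.57315063 -0.03765869  1.07006836  0.21200562]
side large (0.6448, -0.0148) [ 0.64479851 -0.01480042] [ 0.03674316  0.53179932 -0.28500366  0.11184692]
side medium (0.6562, -0.0838) [ 0.65620015 -0.08379982] [-0.38793945  0.6522522   0.43141174  1.64268494]
side small (0.668, -0.1527) [ 0.668  -0.1527] [-0.25994873  0.78430176  0.15356445  1.74838257]
```

View pics/end_side.png

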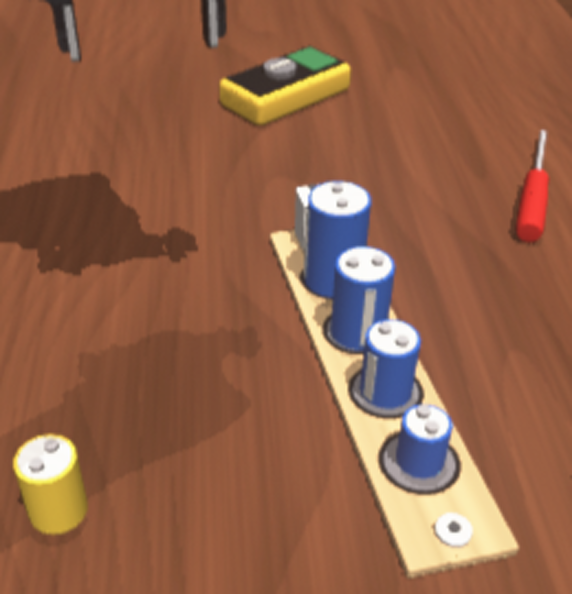

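View pics/end_top.png

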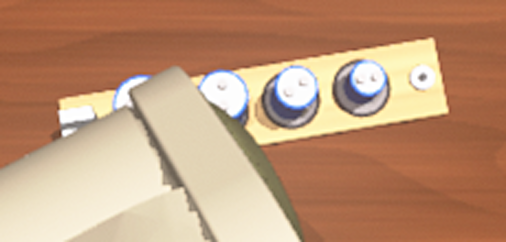

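The side view shows all four upright and centred on their marks, with huge next to the block (crop 338,240) down to small by the disc (crop 424,440). The gripper is clear of them. The top view is partly hidden by the arm but agrees for medium and small.

```bash
python3 -c "
from workcell import r
print(r.job_done())"
```

```text
the job is handed in; nothing more can be done
None
```

The job is handed in: all four capacitors stand upright and released on their marks, biggest next to the aluminium block and smallest farthest away, with the yellow look-alike left alone; no verdict came back.

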